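# Release the battery hatch of an upturned bench scale

## Robot

A 6-joint arm with a two-finger parallel gripper is mounted at the origin on the work surface. World frame = base frame: x ahead of the robot, y to its left, z up, the work surface at z = 0. Lengths are in m, angles in degrees, forces in N, time in s.
With the tool pointing down it reaches from about 0.375 to 0.9 m from the base axis. Payload 3.1 kg.
Tool frame: the origin (TCP) lies at the very end of the fingers, on their centre line; the grasp point (between the pads) lies 19 mm behind it; z points along the fingers, y is the line along which they close (so a half turn about z gives the same grasp; the last joint's range is limited). The gripper opens to 87 mm and grips with 3 to 60 N. Pads are 19 mm wide; open, the fingers measure 117 mm over their backs; the gripper's body (75 mm by 190 mm) begins 51 mm behind the grasp point.
Start: joints at [65.403, 30.224, 82.088, -0, 67.689, -10.227], TCP at [0.155, 0.605, 0.223] pointing down, gripper open.
Joint ranges: [-176.69, 176.69], [-43.24, 126.21], [12.49, 139.97], [-82, 262], [0, 151.66], [-163.58, 163.58]. Speed limits (degrees/s): [159.86, 159.86, 180, 180, 180, 180].

## Interface

Orientations are given as a 3x3 rotation matrix whose columns are the frame's x, y, z axes.
In Python, from rig import bot, imaging gives the robot as it stands.
- The arm moves only by the tool drive_tool, never from a script. Its argument "deltas" is text: rows parted by semicolons, each of 5 numbers parted by spaces: the finger opening in mm, from 0 to 87, then the shift along the world's x, y, z in mm, then the turn about the world's z in rad. In form: jaw dx dy dz twist; .... A call has 1 to 12 rows; each row is the pose to reach, as a shift and turn from the pose commanded when the call began; what a row does not reach only later rows make up. A row lasts 1/10 s, in which the tool goes at most 50 mm and 8.59 degrees, less where a joint would pass 70% of its speed; a pose out of reach is approached as far as the arm can. A call with a gripper value outside its range is refused whole. The fingers move at their own pace and stop on an object; the grip force is fixed at half the most. Time passes only in rows, so rows that repeat a pose let the fingers close. It gives the time, the measured TCP pose, the force, the opening and the grip force at its end, in the units of the state.
- bot.read_state(): the state, without advancing time (a new reading comes with each control period).
- imaging.capture(name): name is "scene" or "top" or "wrist"; returns the picture (420x560x3 uint8, red, green, blue); there is no depth.
- imaging.camera_model(name): a dict with "fx", "fy", "cx", "cy" (pixels), "T" (4x4, takes a point from camera to world coordinates). Camera axes: x right, y down, z forward; pixel columns grow to the right and rows downward; lengths in m; the calibration is good to about 2 mm. A picture is of the moment at which its call begins: read the wrist's pose just before it. camera_model takes no time and is no camera call; for the wrist camera it gives the pose at the moment of the call.
- bot.hand_in(): hands the job in; it is judged then, once.
The state is a dict: "time_s": time; "joint_positions": joint angles; "qvel": joint speeds; "tau": joint torques, N m; "position": TCP position; "tcp_rot": TCP orientation; "force": force on the tool from outside, world axes, zero at the start; "moment": the same for the moment, N m; "opening": opening from 0.0 (shut) to 1.0 (fully open); "grasp_force": force on a finger pad.
Only numpy, scipy, OpenCV 4.12 (cv2) and the standard library are available. Lean on these libraries where they do the work, as an engineer would, in place of code of your own. Each camera call takes 0.05 s, during which the arm holds its last target. There are 200 camera calls.

## Task

The coffee bench scale lies upside down for new batteries. Feel, or look, along the flat strip of its underside beside the battery hatch for the flush release button, press it in with a fingertip so that the hatch springs open, and come away leaving the hatch standing open. Do not lift or shove the scale or lean hard on it (its load cell is under there), and leave the batteries, jar and cup alone.

Things in the scene. Friction and masses are not known exactly. Their poses are not given: they have to be found in the camera images.
- scale: Grey bench scale upside down on its steel platter (240 x 330 mm in x, y), loose, about 2.5 kg. Origin: centre of the platter on the table, z up. Its flat underside, now on top, is level, 62 mm above the table, x = -115 to 115, y = -158 to 158 mm. The display console juts out at +x to 177 mm, lower. Four rubber feet, 26 mm wide, stand 8 mm above the underside at x = +-98, y = +-141 mm.
- strip_mid (a point): Underside face at x = -72, y = 0 mm of the scale: middle of the flat rigid strip (x -101 to -43 mm) along y beside the hatch. In it lies the release button, centre at x = -72 mm and anywhere from y = -40 to 40 mm: it differs on every scale, feel or look. A grey pad 30 (x) by 36 mm (y), top flush with the face, in the middle of a slightly darker finger well 58 by 62 mm, 5.5 mm deep.
- release (a joint): Travel of the release button down into the underside, m: 0 = out and flush, 0.0045 = fully in. Sprung: yields from about 2 N, about 5.7 N pushes it fully in, also off its centre. At 0.003 it draws the bolt and frees the hatch; let go, it springs back. The well lets a fingertip follow it down.
- hatch (a joint): Opening angle of the battery hatch, rad: 0 = shut and flush, 1.15 = fully open. Hinged along y at x = 8 mm of the scale, at the face; its free edge at x = -36 mm, beside the strip, rises. A light spring (under 1.5 N at the edge) throws it open by itself once the bolt is drawn and keeps it open; until then it cannot be raised.
- hatch_mid (a point): Middle of the shut battery hatch, on the underside face at x = -14, y = 0 mm of the scale (stays with the scale). The hatch is 44 mm (x) by 116 mm (y), with three dark ribs. The white plate, red seal and dark slots on the other side of it are only markings.
- cell_a: Fresh green and brass C battery standing beside the scale, 26 mm across, 50 mm tall. Origin: centre of its underside. To be left alone.
- cell_b: A second one like cell_a. To be left alone.
- jar: Amber glass sample jar with metal cap, 68 mm across, 95 mm tall. Origin: centre of its underside. To be left alone.
- cup: White cupping cup, 84 mm across the rim, 65 mm tall. Origin: centre of its underside. To be left alone.

How it is judged (in metres and radians):
On the way, in this order (a step that is already met when the one before it is completed fails the run):
1. a finger presses the release button in until it frees the hatch (value of joint release above 0.0025 m and contact force between the fingers and scale above 1 N), for 0.02 s.
2. the hatch springs open (value of joint hatch above 0.7 rad), for 0.1 s.
At the end, for the whole second after the job is handed in: The hatch stands open (more than 0.9 rad), the button has been pressed and has come back out (within 1 mm of flush), the scale still lies flat within 30 mm of where it was, and batteries, jar and cup are within 20 mm of where they stood (value of joint hatch above 0.9 rad and value of joint release below 0.001 m and distance of scale from where it was at the start of the episode below 0.03 m and height (world z) of scale below 0.006 m and angle between scale's own z axis and vertical below 0.05 rad and linear speed of scale below 0.02 m/s and distance of each of cell_a, cell_b, jar, cup from where it was at the start of the episode below 0.02 m); the robot touches nothing.
It fails at once if the scale is lifted or tipped (height (world z) of scale above 0.01 m or angle between scale's own z axis and vertical above 0.08 rad).
It fails at once if the scale is shoved more than 30 mm (distance of scale from where it was at the start of the episode above 0.03 m).
It fails at once if the scale is leaned on with more than 50 N (contact force between any of the fingers, the arm and scale above 50 N).
It fails at once if a battery, the jar or the cup is moved or knocked over (distance of any of cell_a, cell_b, jar, cup from where it was at the start of the episode above 0.02 m or angle between any of cell_a, cell_b, jar, cup's own z axis and vertical above 0.5 rad).
It also fails if it takes over 48 s, if anything falls off the work surface, if the arm or the gripper's body presses on something with over 40 N, if the wrist force passes 120 N, or if a joint passes its speed limit or range.

## Working session

There is one attempt and no reset: what is moved stays moved. The work goes in short steps, Python scripts to look and compute and a tool call to move; the robot and the scene stay as the last step left them, time stands still between calls to the robot, and variables do not carry over. Pictures are saved under pics/ and viewed, at most 10 in all, crops included, and the job is handed in when it is done.

Besides the shell and the picture viewer there is one more tool, called as name(argument=value, ...), one argument or row to a line, values as JSON. drive_tool: Moves the arm, as the interface text tells. Its arguments: {"type":"object","properties":{"deltas":{"type":"string"}},"required":["deltas"]}

```bash
mkdir -p pics
python3 - <<'E'
from rig import bot, imaging
import cv2,numpy as np
for n in("top","scene"):
    m=imaging.camera_model(n);print(n,m["fx"],m["cx"],m["cy"],np.round(m["T"],3).tolist())
    cv2.imwrite(f"pics/{n}.png",imaging.capture(n)[:,:,::-1])
s=bot.read_state();print(s["time_s"],s["position"],np.round(s["tcp_rot"],3).tolist(),s["force"])
E
```

```text
top 413.64632510004384 277.1747448063673 214.25647827708735 [[0.021, -0.992, 0.122, 0.495], [-1.0, -0.019, 0.011, 0.07], [-0.009, -0.122, -0.992, 0.922], [0.0, 0.0, 0.0, 1.0]]
scene 436.67360772088057 284.3258839791099 203.1753158752299 [[-0.783, 0.313, -0.538, 1.135], [0.622, 0.413, -0.666, 0.762], [0.014, -0.856, -0.518, 0.615], [0.0, 0.0, 0.0, 1.0]]
0.1 [0.15477195 0.60485355 0.22165299] [[-0.969, 0.248, -0.001], [0.248, 0.969, -0.002], [0.0, -0.002, -1.0]] [-0.95482978 -0.32868346 -0.67503064]
```

View pics/top.png

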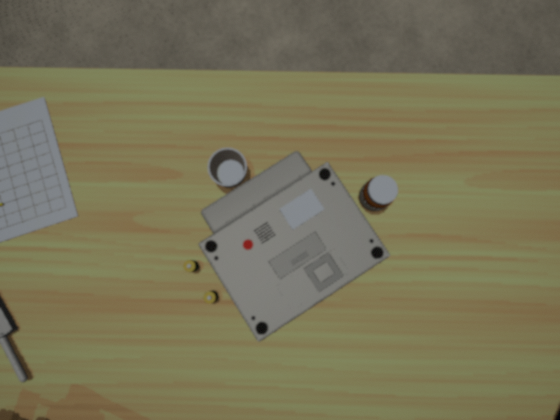

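The top view shows the scale at about (295,250), with feet at (211,246), (325,174), (377,253) and (262,328). The console is at the upper left, the hatch is at about (297,255), and the darker finger well with its pad is at about (324,272). I'll fit the scale's pose from the feet.

```bash
cat > h.py <<'E'
import numpy as np
def ray(m,u,v,z):
    T=m["T"];d=T[:3,:3]@[(u-m["cx"])/m["fx"],(v-m["cy"])/m["fy"],1]
    return T[:3,3]+d*(z-T[2,3])/d[2]
E
python3 - <<'E'
from rig import bot, imaging
import cv2,numpy as np
from h import ray
m=imaging.camera_model("top");im=cv2.imread("pics/top.png")
g=im.max(2)
n,l,st,c=cv2.connectedComponentsWithStats((g<45).astype(np.uint8))
P=[]
for u,v in [(211,246),(325,174),(377,253),(262,328)]:
    i=min((i for i in range(1,n) if st[i,4]>30),key=lambda i:np.hypot(*(c[i]-[u,v])));print(c[i],st[i,4]);P.append(ray(m,*c[i],.070)[:2])
P=np.array(P);Q=np.array([[98,141],[98,-141],[-98,-141],[-98,141]])/1e3
o=P.mean(0);H=(P-o);a=np.arctan2((Q[:,0]*H[:,1]-Q[:,1]*H[:,0]).sum(),(Q*H).sum())
R=np.array([[np.cos(a),-np.sin(a)],[np.sin(a),np.cos(a)]])
print("origin",o,"yaw",np.degrees(a),"res",H-Q@R.T)
w=ray(m,324,272,.062)[:2];print("button",w,"in scale",R.T@(w-o),"hyp",np.hypot(*w))
for n_,u,v,z in[("cup",229,170,.065),("cellA",192,266,.05),("cellB",211,297,.05),("jar",382,190,.095)]:
    p=ray(m,u,v,z)[:2];print(n_,p,R.T@(p-o))
cv2.imwrite("pics/crop.png",cv2.resize(im[215:325,255:365],(770,770)[:2] and (590,590),interpolation=cv2.INTER_CUBIC))
E
```

```text
[210.61538462 245.87179487] 78
[324.22368421 173.69736842] 76
[376.75609756 252.26829268] 82
[261.4047619  327.69047619] 84
origin [0.52862895 0.04513031] yaw 33.83047343028499 res [[ 0.00011918 -0.00107261]
 [-0.00097988  0.00058097]
 [-0.00025199  0.00116869]
 [ 0.00111269 -0.00067705]]
button [ 0.48309919 -0.01859545] in scale [-0.07329957 -0.02758812] hyp 0.4834569410539353
cup [0.69292542 0.18408793] [0.2138421  0.02396049]
cellA [0.48965398 0.2565185 ] [0.08531167 0.19729656]
cellB [0.42666825 0.21408762] [0.00936729 0.19711624]
jar [ 0.65041808 -0.13134164] [ 0.00292027 -0.21439779]
```

View pics/crop.png

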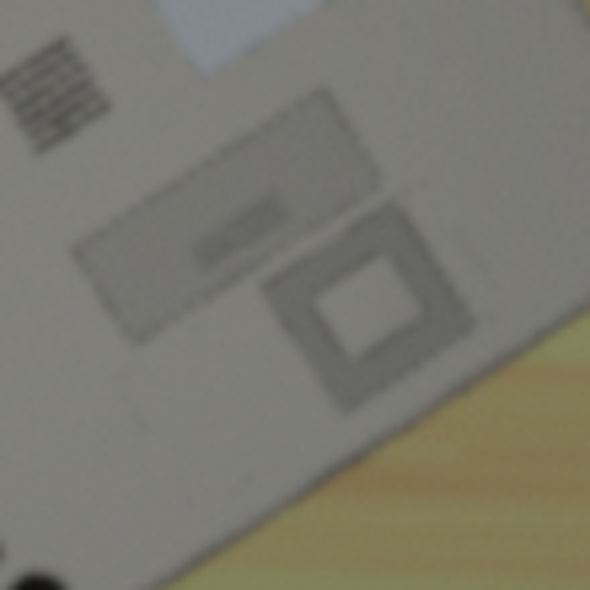

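The well is centred at crop (367,306), which is scale (-72,-28) mm and world (0.484,-0.018). That matches the given x = -72. I'll go there with the fingers shut, staying high.

drive_tool(
  deltas="0 329 -623 0 0;0 329 -623 0 0;0 329 -623 0 0;0 329 -623 0 0;0 329 -623 0 0;0 329 -623 0 0;0 329 -623 0 0;0 329 -623 0 0;0 329 -623 0 0;0 329 -623 0 0;0 329 -623 0 0;0 329 -623 0 0",
)

```text
time_s: 1.3
position: [0.4356, 0.0729, 0.2225]
tcp_rot: [[-0.969, 0.249, -0.0], [0.249, 0.969, 0.0], [0.0, 0.0, -1.0]]
force: [1.7, 0.6, 0.5]
opening: 0.031
grasp_force: 0.0
```

drive_tool(
  deltas="0 48 -91 0 0;0 48 -91 0 0;0 48 -91 0 0;0 48 -91 -40 0;0 48 -91 -80 0;0 48 -91 -120 0;0 48 -91 -120 0;0 48 -91 -120 0;0 48 -91 -120 0",
)

```text
time_s: 2.2
position: [0.4845, -0.0161, 0.1043]
tcp_rot: [[-0.969, 0.248, 0.003], [0.248, 0.969, -0.001], [-0.003, -0.0, -1.0]]
force: [0.0, -0.2, 0.6]
opening: 0.003
grasp_force: 0.0
```

Run:
```python
from rig import bot, imaging
import cv2,numpy as np
s=bot.read_state();print(s["position"],s["force"])
a=imaging.capture("wrist");b=imaging.capture("top")[200:340,230:400]
b=cv2.resize(b,(510,420))
cv2.imwrite("pics/w.png",cv2.resize(np.hstack([a,b])[:,:,::-1],(800,314)))
```

```text
[ 0.48448171 -0.01608213  0.10428576] [ 0.0061656  -0.15877713  0.55414732]
```

View pics/w.png

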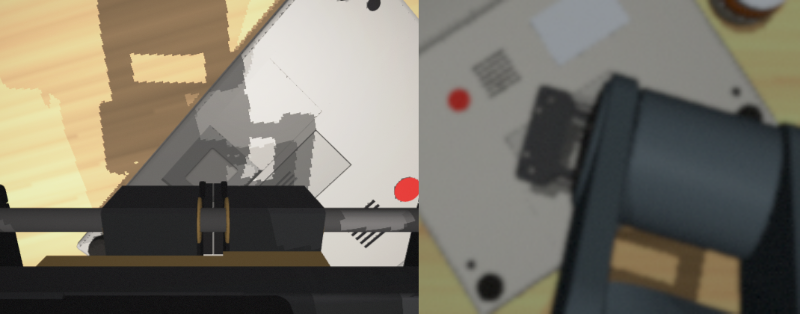

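The wrist view shows the pad in its well at about (213,165), directly ahead of and below the shut fingertips, and the top view agrees. I'll descend carefully.

drive_tool(
  deltas="0 0 -2 -15 0;0 0 -2 -30 0;0 0 -2 -35 0;0 0 -2 -37 0;0 0 -2 -37 0;0 0 -2 -37 0",
)

```text
time_s: 2.9
position: [0.4838, -0.0182, 0.0663]
tcp_rot: [[-0.969, 0.248, 0.002], [0.248, 0.969, -0.0], [-0.002, -0.0, -1.0]]
force: [-0.4, -0.2, 0.9]
opening: 0.008
grasp_force: 0.0
```

drive_tool(
  deltas="0 0 0 -3 0;0 0 0 -5 0;0 0 0 -6 0;0 0 0 -7 0;0 0 0 -7 0;0 0 0 -7 0",
)

```text
time_s: 3.5
position: [0.4837, -0.0182, 0.0588]
tcp_rot: [[-0.969, 0.248, 0.001], [0.248, 0.969, -0.0], [-0.001, -0.0, -1.0]]
force: [0.7, 0.1, 4.3]
opening: 0.002
grasp_force: 2.2
```

drive_tool(
  deltas="0 0 0 -1 0;0 0 0 -1.5 0;0 0 0 -1.5 0;0 0 0 -1.5 0",
)

```text
time_s: 3.9
position: [0.4837, -0.0182, 0.0575]
tcp_rot: [[-0.969, 0.248, 0.001], [0.248, 0.969, -0.0], [-0.001, -0.0, -1.0]]
force: [-0.0, -0.6, 7.8]
opening: 0.004
grasp_force: 3.9
```

Run:
```python
from rig import bot, imaging
import cv2,numpy as np
a=imaging.capture("wrist");b=imaging.capture("scene")
cv2.imwrite("pics/w2.png",cv2.resize(np.hstack([a,b])[:,:,::-1],(800,300)))
```

```text
(no output)
```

View pics/w2.png

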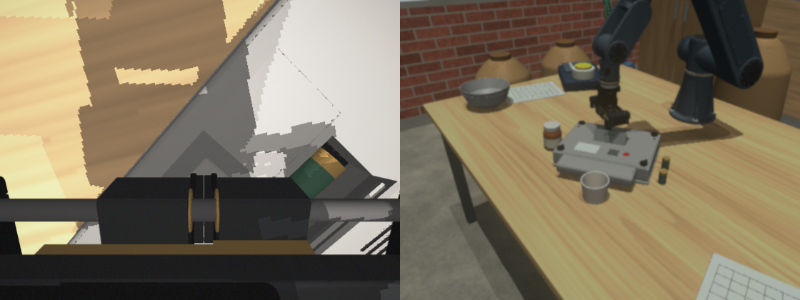

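The hatch is open: the battery compartment shows at (320,170) in the wrist view. I'll rise straight up, away from the hatch.

drive_tool(
  deltas="0 0 0 3 0;0 0 0 10 0;0 -3 -2 25 0;0 -10 -7 55 0;0 -20 -13 95 0;0 -30 -20 140 0;0 -30 -20 160 0;0 -30 -20 160 0;0 -30 -20 160 0",
)

```text
time_s: 4.9
position: [0.4525, -0.0379, 0.2168]
tcp_rot: [[-0.969, 0.248, -0.001], [0.248, 0.969, 0.0], [0.001, 0.0, -1.0]]
force: [0.4, 0.7, -0.2]
opening: 0.005
grasp_force: 0.0
```

Run:
```python
from rig import bot, imaging
import cv2,numpy as np
a=imaging.capture("wrist");b=imaging.capture("scene")[140:320,180:420]
b=cv2.resize(b,(560,420));s=bot.read_state();print(s["position"],s["force"])
cv2.imwrite("pics/w3.png",cv2.resize(np.hstack([a,b])[:,:,::-1],(800,300)))
```

```text
[ 0.45196298 -0.03761957  0.21559911] [ 0.65450193 -0.60277665  0.59169238]
```

View pics/w3.png

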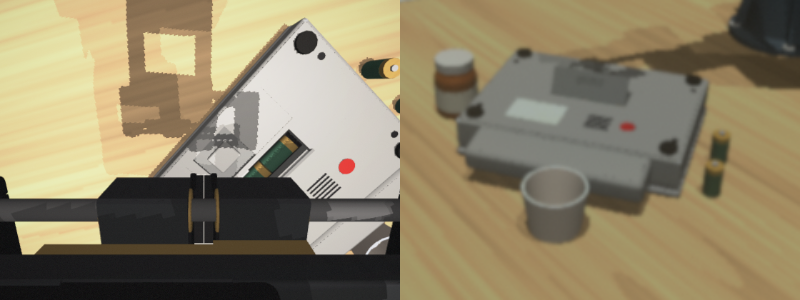

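The hatch stands up at about (590,85) in the scene view, and the batteries in the compartment are visible at (278,158) in the wrist view. The arm is clear and everything else is where it was.

```bash
python3 -c "
from rig import bot
print(bot.hand_in())"
```

```text
the job is handed in; nothing more can be done
None
```

I pressed the release button in and the hatch sprang open. It was still standing open, with the arm clear and the jar, cup and batteries looking undisturbed, when I handed the job in; the hand-in returned no verdict.

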